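Lock the filter-cube turret with its shaft-lock bar

TASK

Lock the microscope's filter turret so that its empty bay can be loaded safely: with the fingertips, push the finger posts round until the slot in the turret's rim faces the locking bar, then push the bar by its thumb plate through the slot until the plate is home against the guide block. Then nudge a finger post firmly sideways to check that the turret is held, and leave it locked. Lift nothing, keep off the filter cubes in the turret and leave the other things on the bench where they are.

Things in the scene. Friction and masses are not known exactly. Their poses are not given: they have to be found in the camera images.
- cradle: dark grey base fixed to the bench: round plate 196 mm wide, with a tongue 64 mm wide to x = -195 mm. Origin on the worktop under the turret's axis; x is the way the bar is pushed (bar on y = 0, from the -x side), z up. At x = -125 to -88 mm a guide block 55 mm wide, top 37 mm above the worktop, through which the bar slides; behind it an open bed.
- turret: aluminium disc, 170 mm wide, top 31 mm above the worktop; turns either way without end on its vertical axis, stays where left (about 2 N at a post). Origin on the axis at its underside, 18 mm up. One slot in the rim at its own -x side: 17 mm wide, from radius 85 to 54 mm, outer 7 mm flared to 26 mm. The slot faces the bar when the turret's axes are parallel to the cradle's.
- slot (a point): centre of the slot's mouth on the turret's rim, at half the disc's thickness (85 mm from the axis, 24.5 mm above the worktop). Lined up when it lies at y = 0 on the bar's side of the cradle.
- post_a (a point): finger post: upright steel pin 10 mm thick (head 11.6 mm) that stands on the turret from 31 to 56 mm above the worktop, 76 mm from its axis, a quarter turn from the slot (at the turret's own +y side); the point is on the pin's axis, 43 mm above the worktop
- post_b (a point): a like finger post, opposite the slot (at the turret's own +x side)
- post_c (a point): a like finger post, at the turret's own -y side
- bar: loose steel bar 14 mm wide, 10 mm high, 0.11 kg, sliding easily in the cradle's guide, 20 to 30 mm above the worktop. Origin under the tip of its round nose (starts outside the rim); x points to the nose, which can draw the turret the last 4 mm into line. At its outer end, 67 mm from the tip, an upright thumb plate 30 mm wide, 8 mm thick, 26 to 52 mm above the worktop.
- nose (a point): tip of the bar's nose, half-way up the bar. Home, it lies 58 mm from the turret's axis (31 to 41 mm further in than at the start) and the front of the thumb plate bears on the guide block.
- thumb (a point): centre of the outer face of the thumb plate, the face to push on, 75 mm behind the nose, 39 mm above the worktop
- cube_a: black filter cube, 34 x 34 x 35 mm, fixed in a turret bay (40 mm from the axis, top 68 mm above the worktop, outer corners 60 mm from the axis), at 45 degrees of the turret's own frame; origin at the centre of its underside; delicate, not to be touched
- cube_b: the same, at 135 degrees; not to be touched
- cube_c: the same, at -45 degrees; not to be touched (the bay at -135 degrees is empty)
- spare_cube: black filter cube, 34 x 34 x 35, loose, standing on the worktop beside the cradle; bystander (sizes in mm; origin at the centre of its underside)
- driver: hex driver, 165 mm long, lying beside the bar's tongue; bystander (sizes in mm; origin at the centre of its underside)
- case: clear screw case with a black cap, 38 diameter, 64 tall, beside the bar's tongue; bystander (sizes in mm; origin at the centre of its underside)
- cap: flat black round dust cap, 41 diameter, 10 high, beside the bar's tongue; bystander (sizes in mm; origin at the centre of its underside)
- tweezers_1: steel tweezers, 120 mm long, lying beside the cradle; bystander (sizes in mm; origin at the centre of its underside)
- dish: petri dish, 60 diameter, 15 high, to the left; bystander (sizes in mm; origin at the centre of its underside)
- clock: white bench timer with three buttons, 58 x 62 x 18, to the left; bystander (sizes in mm; origin at the centre of its underside)

How it is judged:
By the outcome, as a careful person would: the job done as asked, in the order asked, and still so for the second after the job is handed in, with the robot touching nothing.
It also fails if it takes over 58 s, if anything falls off the work surface, if the arm or the gripper's body presses on something with over 40 N, if the wrist force passes 120 N, or if a joint passes its speed limit or range.

ROBOT

A 6-joint arm with a two-finger parallel gripper is mounted at the origin on a cart in front of the work surface, level with it; the furniture and walls round the work are solid. World frame = base frame: x ahead of the robot, y to its left, z up, the work surface at z = 0. Lengths are in m, angles in rad, forces in N, time in s.
With the tool pointing down it reaches from about 0.4 to 0.825 m from the base axis. Payload 7 kg.
Tool frame: the origin (TCP) lies on the front face of the gripper's body, between the roots of the fingers; the fingertips stand 66 mm ahead of it and the grasp point (between the pads) lies 47 mm ahead of it; z points along the fingers, y is the line along which they close (so a half turn about z gives the same grasp; the last joint's range is limited). The gripper opens to 88 mm and grips with 3 to 60 N. Pads are 19 mm wide; open, the fingers measure 130 mm over their backs; the gripper's body (78 mm by 193 mm) begins 47 mm behind the grasp point.
Start: joints at [1.571, 0.359, 0.012, 0, -1.224, -0.288], TCP at [0.192, 0.647, 0.292] pointing down, gripper open.
Joint ranges: [-3.07, 3.07], [-1.43, 2.12], [-1.02, 1.25], [-3.03, 1.67], [-3.05, -0], [-3.03, 3.03]. Speed limits (rad/s): [2.39, 2.39, 3.01, 3.14, 3.14, 3.14].

INTERFACE

Orientations are given as [roll, pitch, yaw] about the fixed x, y, z axes, in that order (R = Rz(yaw) Ry(pitch) Rx(roll)).
In Python, from station import arm gives the robot as it stands. The module is installed in compiled form; this text tells all that it offers.
- The arm moves only by the tool move_arm, never from a script. Its argument "increments" is a list of rows, each an object of numbers: "jaw": the gripper command: -1 is shut, 1 is fully open, values between are in proportion; "dx", "dy", "dz": the shift along the tool's x, y, z in m; "twist": the turn about the tool's z in rad. A call has 1 to 12 rows; each row shifts and turns the commanded pose from where the row before left it, along the tool's axes as they then stand; what a row does not reach is not made up. A row lasts 1/12 s, in which the tool goes at most 41.7 mm and 7.16 degrees, less where a joint would pass 70% of its speed; a pose out of reach is approached as far as the arm can. A call is refused whole if a number of a shift passes 0.0417 or a number of a turn 0.125, either way. A call with a gripper value outside its range is refused whole. The fingers move at their own pace and stop on an object; "force" is the grip in N (left out, the last holds). Time passes only in rows, so rows that do not move let the fingers close. It gives the time, the measured TCP pose, the force, the opening and the grip force at its end, in the units of the state.
- arm.get_state(): the state, without advancing time (a new reading comes with each control period).
- arm.grab_frame(name): name is "scene" or "top" or "wrist"; returns the picture (480x640x3 uint8, blue, green, red); there is no depth.
- arm.camera_info(name): a dict with "K" (3x3 intrinsics, pixels), "extrinsics" (4x4, takes a point from camera to world coordinates). Camera axes: x right, y down, z forward; pixel columns grow to the right and rows downward; lengths in m; the calibration is good to about 2 mm. A picture is of the moment at which its call begins: read the wrist's pose just before it. camera_info takes no time and is no camera call; for the wrist camera it gives the pose at the moment of the call.
- arm.job_done(): hands the job in; it is judged then, once.
Trained networks look in the newest picture that a camera, given by its name, has taken for a name from the list of things; names that differ only in an ending like _2 or _b are one class to them, and where a whole thing is asked for, a point or a joint stands for the part that bears it (a point fixed in the world has none). Each returns a list of dicts, best first, with "score" (0 to 1); they miss things now and then, are a little off and sometimes report something else, mostly with a low value. They report only what shows in the picture. A call takes as long as a camera call.
- arm.find_in(camera, name): "position" ([x, y, z] in m, in world coordinates, good to about 4 mm: the middle of the surface that is visible of it).
- arm.silhouettes(camera, name): "pixels" (480x640 bool, what is visible of it).
- arm.pinpoint(camera, name): "position" ([x, y, z] in m, in world coordinates, good to about 4 mm: a listed point, or the origin of a listed thing).
The state is a dict: "t": time; "q": joint angles; "qd": joint speeds; "joint_efforts": joint torques, N m; "eef_pos": TCP position; "ee_rot": TCP orientation; "force": force on the tool from outside, world axes, zero at the start; "moment": the same for the moment, N m; "width": finger opening in m; "gripper_force": force on a finger pad.
Only numpy, scipy, OpenCV 4.12 (cv2) and the standard library are available. Lean on these libraries where they do the work, as an engineer would, in place of code of your own. Each camera call takes 0.05 s, during which the arm holds its last target. There are 200 camera calls.

## Working session

There is one attempt and no reset: what is moved stays moved. The work goes in short steps, Python scripts to look and compute and a tool call to move; the robot and the scene stay as the last step left them, time stands still between calls to the robot, and variables do not carry over. Pictures are saved under pics/ and viewed, at most 10 in all, crops included, and the job is handed in when it is done.

Besides the shell and the picture viewer there is one more tool, called after "Request:" as name(argument=value, ...), one argument or row to a line, values as JSON. move_arm: Moves the arm, as the interface text tells. Its arguments: {"type":"object","properties":{"increments":{"type":"array"},"force":{"type":"number"}},"required":["increments"]}

```bash
mkdir -p pics
cat > h.py <<'E'
from station import arm
import cv2, numpy as np
np.set_printoptions(precision=4,suppress=True)
def pts(cam,names):
    for n in names:
        for r in arm.pinpoint(cam,n)[:3]: print(cam,n,round(r['score'],2),np.array(r['position']))
def snap(cam,f):
    im=arm.grab_frame(cam); cv2.imwrite('pics/'+f,im); return im
E
python3 - <<'E'
from h import *
s=arm.get_state(); print(s)
for c in("top","scene"):
    snap(c,c+'1.png'); print(arm.camera_info(c))
    pts(c,["cradle","turret","slot","post_a","nose","thumb","bar","cube_a","spare_cube","driver","case","cap"])
E
```

```text
{'t': 0.0, 'q': array([ 1.5711,  0.3594,  0.0111, -0.0003, -1.2241, -0.2881]), 'qd': array([ 0.0002, -0.0001,  0.0011,  0.0006, -0.0016,  0.0011]), 'joint_efforts': array([ -0.0012, -58.2716,  29.3053,   6.9971,   0.0069,  -0.0002]), 'eef_pos': array([0.1915, 0.6469, 0.2912]), 'ee_rot': array([ 3.1399, -0.0002, -0.2879]), 'force': array([-0.3949, -0.4252,  0.4997]), 'moment': array([ 0.0356, -0.0071, -0.0008]), 'gripper_force': 0.0, 'width': 0.08771294402704369}
{'K': array([[463.4784,   0.    , 311.1946],
       [  0.    , 463.4784, 241.1108],
       [  0.    ,   0.    ,   1.    ]]), 'extrinsics': array([[ 0.011 , -0.998 ,  0.0625,  0.4632],
       [-0.9999, -0.0104,  0.009 ,  0.0927],
       [-0.0083, -0.0626, -0.998 ,  0.9183],
       [ 0.    ,  0.    ,  0.    ,  1.    ]])}
top cradle 0.9 [0.5683 0.0076 0.0005]
top turret 0.63 [0.5648 0.0095 0.0164]
top slot 0.65 [0.6466 0.0383 0.0216]
top post_a 0.92 [ 0.591  -0.0597  0.0424]
top post_a 0.79 [ 0.4926 -0.0179  0.0452]
top post_a 0.7 [0.5412 0.0831 0.0424]
top thumb 0.67 [ 0.4358  0.0222 -0.0003]
top thumb 0.5 [ 0.5769 -0.1702  0.0
[... 763 characters left out ...]
.5938 -0.0672  0.0442]
scene post_a 0.72 [0.5378 0.0786 0.0439]
scene post_a 0.57 [ 0.4939 -0.0196  0.0441]
scene nose 0.73 [ 0.602  -0.0104  0.0312]
scene nose 0.56 [0.539  0.0828 0.0459]
scene nose 0.15 [ 0.4856 -0.1896 -0.0031]
scene thumb 0.67 [ 0.5739 -0.1681  0.04  ]
scene thumb 0.38 [0.3398 0.2934 0.0001]
scene bar 0.58 [0.6415 0.041  0.0209]
scene cube_a 0.87 [ 0.6049 -0.011   0.0315]
scene cube_a 0.78 [ 0.5512 -0.0272  0.032 ]
scene cube_a 0.72 [0.5319 0.0216 0.036 ]
scene spare_cube 0.75 [ 0.594  -0.0671  0.0403]
scene spare_cube 0.65 [0.526  0.1451 0.0017]
scene driver 0.79 [ 0.4868 -0.1863 -0.0038]
scene case 0.83 [ 0.6478 -0.1414 -0.0003]
scene cap 0.49 [ 0.6574 -0.088   0.0002]
```

View pics/top1.png

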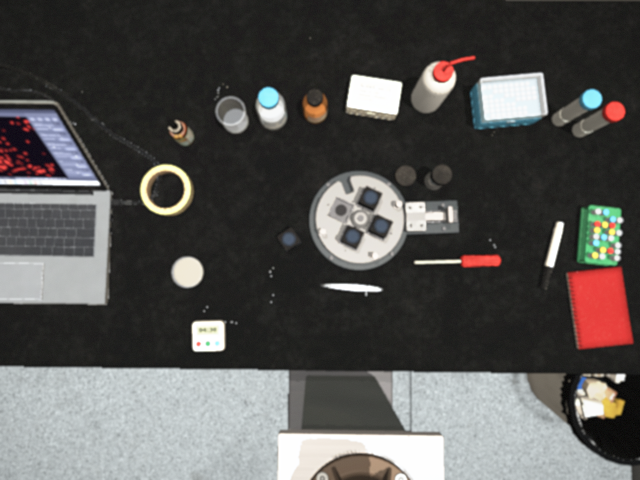

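View pics/scene1.png

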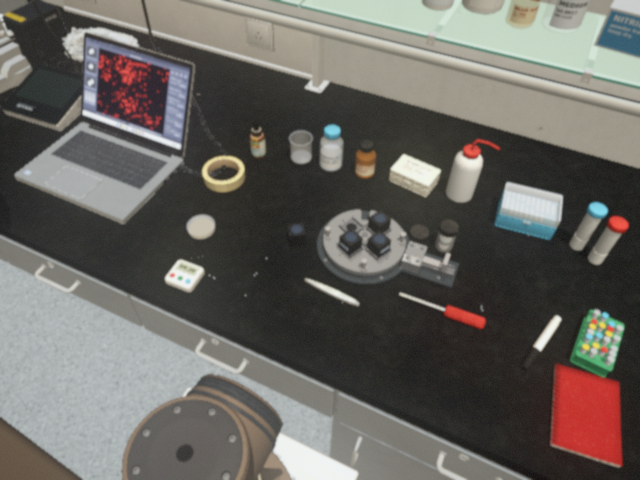

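The top view shows the turret at about (358,220) px with its slot at the upper left (348,185). The guide and bar are on the right (430,217), which is world -y. The scene view agrees. By my estimate the axis is at (0.566, 0.009), the slot points at 20° and the bar side is at -87°, so the turret needs to turn about -107°. I'll use post_b, which is now at 200°.

Request:
move_arm(
  increments=[
    {"dx": 0.02, "dy": 0.023, "jaw": -0.5},
    {"dx": 0.02, "dy": 0.023, "jaw": -0.5},
    {"dx": 0.02, "dy": 0.023, "jaw": -0.5},
    {"dx": 0.02, "dy": 0.023, "jaw": -0.5},
    {"dx": 0.02, "dy": 0.023, "jaw": -0.5},
    {"dx": 0.02, "dy": 0.023, "jaw": -0.5},
    {"dx": 0.02, "dy": 0.023, "jaw": -0.5},
    {"dx": 0.02, "dy": 0.023, "jaw": -0.5},
    {"dx": 0.02, "dy": 0.023, "jaw": -0.5},
    {"dx": 0.02, "dy": 0.023, "jaw": -0.5},
    {"dx": 0.02, "dy": 0.023, "jaw": -0.5},
    {"dx": 0.02, "dy": 0.023, "jaw": -0.5},
  ],
)

```text
$.increments[0]: bad value
```

Request:
move_arm(
  increments=[
    {"dx": 0.02, "dy": 0.023},
    {"dx": 0.02, "dy": 0.023},
    {"dx": 0.02, "dy": 0.023},
    {"dx": 0.02, "dy": 0.023},
    {"dx": 0.02, "dy": 0.023},
    {"dx": 0.02, "dy": 0.023},
    {"dx": 0.02, "dy": 0.023},
    {"dx": 0.02, "dy": 0.023},
    {"dx": 0.02, "dy": 0.023},
    {"dx": 0.02, "dy": 0.023},
    {"dx": 0.02, "dy": 0.023},
    {"dx": 0.0, "dy": 0.0},
  ],
)

```text
$.increments[0]: bad value
```

Request:
move_arm(
  increments=[
    {"twist": -0.107},
    {"twist": -0.107},
    {"twist": -0.107},
    {"twist": -0.107},
    {"twist": -0.107},
    {"twist": -0.107},
    {},
  ],
)

```text
$.increments[0]: bad value
```

Run:
```python
from h import *
s=arm.get_state(); print(s)
print(arm.camera_info("wrist"))
snap("wrist",'w1.png')
pts("wrist",["cradle","turret","slot","post_a","nose","thumb","cube_a"])
```

```text
{'t': 1.3, 'q': array([ 1.5711,  0.3586,  0.0119,  0.    , -1.2241, -0.2881]), 'qd': array([ 0.0001,  0.0002,  0.0007, -0.0009,  0.0003, -0.0001]), 'joint_efforts': array([  0.0002, -58.2398,  29.3296,   7.0023,   0.0123,  -0.    ]), 'eef_pos': array([0.1916, 0.6472, 0.2922]), 'ee_rot': array([-3.1416, -0.    , -0.2878]), 'force': array([-0.1585,  0.2295, -0.4805]), 'moment': array([-0.0338, -0.0178, -0.0076]), 'gripper_force': 0.0, 'width': 0.08739452931389897}
{'K': array([[392.0586,   0.    , 320.9111],
       [  0.    , 392.0586, 233.4369],
       [  0.    ,   0.    ,   1.    ]]), 'extrinsics': array([[-0.2841, -0.9175, -0.2783,  0.2665],
       [-0.9588,  0.2719,  0.0825,  0.6247],
       [-0.    ,  0.2903, -0.9569,  0.3837],
       [ 0.    ,  0.    ,  0.    ,  1.    ]])}
```

View pics/w1.png

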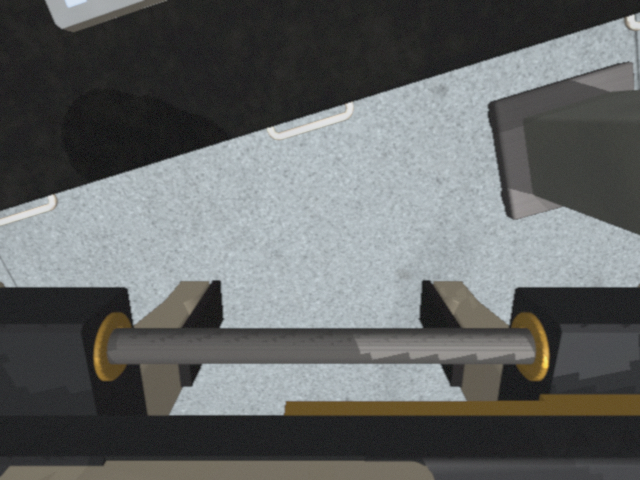

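The wrist view only shows the floor and the fingers, because the moves were refused. The rows probably need every field, so I'll resend them complete.

Request:
move_arm(
  increments=[
    {"dx": 0.02, "dy": 0.023, "dz": 0, "twist": 0, "jaw": -0.5},
    {"dx": 0.02, "dy": 0.023, "dz": 0, "twist": 0, "jaw": -0.5},
    {"dx": 0.02, "dy": 0.023, "dz": 0, "twist": 0, "jaw": -0.5},
    {"dx": 0.02, "dy": 0.023, "dz": 0, "twist": 0, "jaw": -0.5},
    {"dx": 0.02, "dy": 0.023, "dz": 0, "twist": 0, "jaw": -0.5},
    {"dx": 0.02, "dy": 0.023, "dz": 0, "twist": 0, "jaw": -0.5},
    {"dx": 0.02, "dy": 0.023, "dz": 0, "twist": 0, "jaw": -0.5},
    {"dx": 0.02, "dy": 0.023, "dz": 0, "twist": 0, "jaw": -0.5},
    {"dx": 0.02, "dy": 0.023, "dz": 0, "twist": 0, "jaw": -0.5},
    {"dx": 0.02, "dy": 0.023, "dz": 0, "twist": 0, "jaw": -0.5},
    {"dx": 0.02, "dy": 0.023, "dz": 0, "twist": 0, "jaw": -0.5},
    {"dx": 0.02, "dy": 0.023, "dz": 0, "twist": 0, "jaw": -0.5},
  ],
)

```text
t: 2.7
eef_pos: [0.3437, 0.313, 0.2925]
ee_rot: [-3.141, -0.0, -0.287]
force: [1.0, 0.9, -0.8]
width: 0.0225
gripper_force: 0.0
```

Request:
move_arm(
  increments=[
    {"dx": 0.02, "dy": 0.023, "dz": 0, "twist": 0, "jaw": -0.5},
    {"dx": 0.02, "dy": 0.023, "dz": 0, "twist": 0, "jaw": -0.5},
    {"dx": 0.02, "dy": 0.023, "dz": 0, "twist": 0, "jaw": -0.5},
    {"dx": 0.02, "dy": 0.023, "dz": 0, "twist": 0, "jaw": -0.5},
    {"dx": 0.02, "dy": 0.023, "dz": 0, "twist": 0, "jaw": -0.5},
    {"dx": 0.02, "dy": 0.023, "dz": 0, "twist": 0, "jaw": -0.5},
    {"dx": 0.02, "dy": 0.023, "dz": 0, "twist": 0, "jaw": -0.5},
    {"dx": 0.02, "dy": 0.023, "dz": 0, "twist": 0, "jaw": -0.5},
    {"dx": 0.02, "dy": 0.023, "dz": 0, "twist": 0, "jaw": -0.5},
    {"dx": 0.02, "dy": 0.023, "dz": 0, "twist": 0, "jaw": -0.5},
    {"dx": 0.02, "dy": 0.023, "dz": 0, "twist": 0, "jaw": -0.5},
    {"dx": 0.02, "dy": 0.023, "dz": 0, "twist": 0, "jaw": -0.5},
  ],
)

```text
t: 3.7
eef_pos: [0.4956, -0.0199, 0.2925]
ee_rot: [-3.141, -0.001, -0.288]
force: [1.2, 1.0, 0.1]
width: 0.022
gripper_force: 0.0
```

Request:
move_arm(
  increments=[
    {"dx": 0, "dy": 0, "dz": 0.015, "twist": -0.107, "jaw": -0.5},
    {"dx": 0, "dy": 0, "dz": 0.015, "twist": -0.107, "jaw": -0.5},
    {"dx": 0, "dy": 0, "dz": 0.015, "twist": -0.107, "jaw": -0.5},
    {"dx": 0, "dy": 0, "dz": 0.015, "twist": -0.107, "jaw": -0.5},
    {"dx": 0, "dy": 0, "dz": 0.015, "twist": -0.107, "jaw": -0.5},
    {"dx": 0, "dy": 0, "dz": 0.015, "twist": -0.107, "jaw": -0.5},
    {"dx": 0, "dy": 0, "dz": 0, "twist": 0, "jaw": -0.5},
  ],
)

```text
t: 4.28
eef_pos: [0.4937, -0.0187, 0.1997]
ee_rot: [-3.141, 0.004, 0.358]
force: [-0.4, -0.0, 0.4]
width: 0.022
gripper_force: 0.0
```

Run:
```python
from h import *
s=arm.get_state(); print(s['t'],s['q'],s['eef_pos'],s['ee_rot'],s['width'])
snap("wrist",'w2.png')
pts("wrist",["cradle","turret","slot","post_a","nose","thumb"])
```

```text
4.2833 [ 0.3603  0.1477 -0.5051 -0.001  -0.9222  1.5694] [ 0.4937 -0.0187  0.1997] [-3.1408  0.0042  0.3583] 0.02203262114968707
wrist cradle 0.64 [0.5659 0.013  0.0011]
wrist turret 0.74 [ 0.5906 -0.065   0.0357]
wrist turret 0.58 [0.5664 0.0061 0.0169]
wrist slot 0.61 [0.5655 0.0059 0.017 ]
wrist post_a 0.95 [ 0.5918 -0.0686  0.0393]
wrist post_a 0.79 [ 0.4919 -0.0197  0.045 ]
wrist post_a 0.65 [0.5389 0.08   0.044 ]
wrist nose 0.49 [0.538  0.0804 0.0446]
wrist thumb 0.69 [ 0.5754 -0.1677  0.0382]
```

View pics/w2.png

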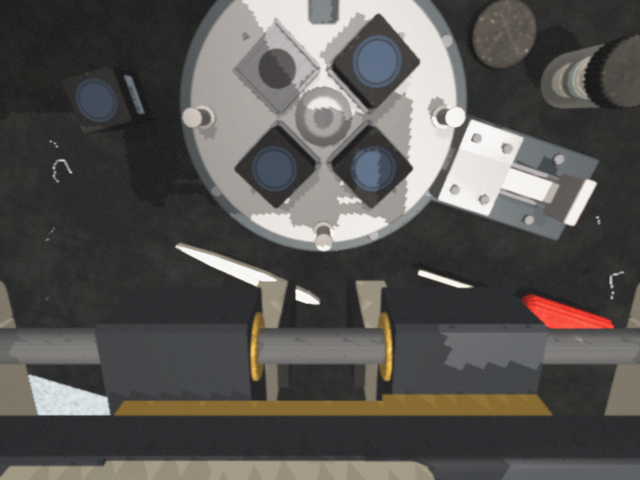

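Post_b at (323,232) px sits on the fingers' centre line, midway between the tips at (272,290) and (368,290). The guide and bar are at the lower right, with the thumb plate at (580,200). I'll go down over the post and sweep clockwise.

Request:
move_arm(
  increments=[
    {"dx": 0, "dy": 0, "dz": 0.02, "twist": 0, "jaw": -0.5},
    {"dx": 0, "dy": 0, "dz": 0.02, "twist": 0, "jaw": -0.5},
    {"dx": 0, "dy": 0, "dz": 0.02, "twist": 0, "jaw": -0.5},
    {"dx": 0, "dy": 0, "dz": 0.014, "twist": 0, "jaw": -0.5},
    {"dx": 0, "dy": 0, "dz": 0.01, "twist": 0, "jaw": -0.5},
    {"dx": 0, "dy": 0, "dz": 0.01, "twist": 0, "jaw": -0.5},
    {"dx": 0, "dy": 0, "dz": 0, "twist": 0, "jaw": -0.5},
  ],
)

```text
t: 5.22
eef_pos: [0.4945, -0.0185, 0.1069]
ee_rot: [-3.141, 0.002, 0.353]
force: [-0.2, 0.4, 0.2]
width: 0.022
gripper_force: 0.0
```

Request:
move_arm(
  increments=[
    {"dx": 0.0001, "dy": -0.0027, "dz": 0, "twist": 0.035, "jaw": -0.5},
    {"dx": 0.0001, "dy": -0.0027, "dz": 0, "twist": 0.035, "jaw": -0.5},
    {"dx": 0.0002, "dy": -0.0053, "dz": 0, "twist": 0.07, "jaw": -0.5},
    {"dx": 0.0002, "dy": -0.0053, "dz": 0, "twist": 0.07, "jaw": -0.5},
    {"dx": 0.0002, "dy": -0.0053, "dz": 0, "twist": 0.07, "jaw": -0.5},
    {"dx": 0.0002, "dy": -0.0053, "dz": 0, "twist": 0.07, "jaw": -0.5},
  ],
)

```text
t: 5.72
eef_pos: [0.4909, 0.0079, 0.1091]
ee_rot: [-3.141, -0.001, 0.0]
force: [1.4, -1.9, -1.5]
width: 0.0217
gripper_force: 0.9
```

Request:
move_arm(
  increments=[
    {"dx": 0.0002, "dy": -0.0053, "dz": 0, "twist": 0.07, "jaw": -0.5},
    {"dx": 0.0002, "dy": -0.0053, "dz": 0, "twist": 0.07, "jaw": -0.5},
    {"dx": 0.0002, "dy": -0.0053, "dz": 0, "twist": 0.07, "jaw": -0.5},
    {"dx": 0.0002, "dy": -0.0053, "dz": 0, "twist": 0.07, "jaw": -0.5},
    {"dx": 0.0002, "dy": -0.0053, "dz": 0, "twist": 0.07, "jaw": -0.5},
    {"dx": 0.0002, "dy": -0.0053, "dz": 0, "twist": 0.07, "jaw": -0.5},
    {"dx": 0.0002, "dy": -0.0053, "dz": 0, "twist": 0.07, "jaw": -0.5},
    {"dx": 0.0002, "dy": -0.0053, "dz": 0, "twist": 0.07, "jaw": -0.5},
    {"dx": 0.0002, "dy": -0.0053, "dz": 0, "twist": 0.07, "jaw": -0.5},
    {"dx": 0.0002, "dy": -0.0053, "dz": 0, "twist": 0.07, "jaw": -0.5},
  ],
)

```text
t: 6.55
eef_pos: [0.5087, 0.0567, 0.1092]
ee_rot: [-3.141, -0.001, -0.7]
force: [0.4, -2.1, 0.5]
width: 0.0219
gripper_force: 0.9
```

Request:
move_arm(
  increments=[
    {"dx": 0.0002, "dy": -0.0053, "dz": 0, "twist": 0.07, "jaw": -0.5},
    {"dx": 0.0002, "dy": -0.0053, "dz": 0, "twist": 0.07, "jaw": -0.5},
    {"dx": 0.0002, "dy": -0.0053, "dz": 0, "twist": 0.07, "jaw": -0.5},
    {"dx": 0.0002, "dy": -0.0053, "dz": 0, "twist": 0.07, "jaw": -0.5},
    {"dx": 0.0002, "dy": -0.0053, "dz": 0, "twist": 0.07, "jaw": -0.5},
    {"dx": 0.0002, "dy": -0.0053, "dz": 0, "twist": 0.07, "jaw": -0.5},
    {"dx": 0.0002, "dy": -0.0053, "dz": 0, "twist": 0.07, "jaw": -0.5},
    {"dx": 0.0002, "dy": -0.0053, "dz": 0, "twist": 0.07, "jaw": -0.5},
    {"dx": 0.0002, "dy": -0.0053, "dz": 0, "twist": 0.07, "jaw": -0.5},
    {"dx": 0, "dy": 0, "dz": 0, "twist": 0, "jaw": -0.5},
  ],
)

```text
t: 7.38
eef_pos: [0.5493, 0.0818, 0.1091]
ee_rot: [-3.14, 0.0, -1.329]
force: [0.4, 0.6, -0.4]
width: 0.0218
gripper_force: 0.0
```

```bash
cat >> h.py <<'E'
def fit(cams=("top","scene","wrist")):
    C=[];P=[]
    for c in cams:
        arm.grab_frame(c)
        for n in("cradle","thumb","slot"):
            for r in arm.pinpoint(c,n)[:1]: print(c,n,round(r['score'],2),np.array(r['position']))
        for r in arm.pinpoint(c,"post_a")[:3]:
            v=np.array(r['position'])[:2]-[.566,.009]
            print(c,"post",round(r['score'],2),np.array(r['position']),"r",round(np.hypot(*v),4),"ang",round(np.degrees(np.arctan2(v[1],v[0])),1))
E
python3 - <<'E'
from h import *
fit()
s=arm.get_state(); print(s['t'],s['q'],s['eef_pos'],s['ee_rot'],s['force'])
E
```

```text
top cradle 0.66 [ 0.5671  0.0042 -0.0011]
top thumb 0.7 [ 0.5738 -0.1712  0.0384]
top slot 0.61 [ 0.5928 -0.0719  0.0258]
top post 0.83 [ 0.4942 -0.0121  0.0413] r 0.0748 ang -163.6
scene cradle 0.93 [ 0.5655  0.0054 -0.0009]
scene thumb 0.58 [ 0.5742 -0.1684  0.0404]
scene slot 0.65 [ 0.5879 -0.0776  0.0211]
scene post 0.94 [ 0.4944 -0.0166  0.0384] r 0.076 ang -160.3
scene post 0.77 [0.6362 0.0313 0.0408] r 0.0737 ang 17.6
scene post 0.69 [0.5461 0.0766 0.0426] r 0.0705 ang 106.4
wrist cradle 0.93 [0.5651 0.0119 0.0037]
wrist post 0.9 [0.6382 0.0264 0.0439] r 0.0743 ang 13.5
wrist post 0.82 [ 0.4924 -0.0168  0.037 ] r 0.078 ang -160.7
8.1333 [ 0.5009  0.3527 -0.4794 -0.     -0.7387 -0.2558] [0.5482 0.0815 0.1082] [ 3.1415  0.     -1.3257] [-1.5281 -0.2821  0.0854]
```

Request:
move_arm(
  increments=[
    {"dx": 0.0002, "dy": -0.0053, "dz": 0, "twist": 0.07, "jaw": -0.5},
    {"dx": 0.0002, "dy": -0.0053, "dz": 0, "twist": 0.07, "jaw": -0.5},
    {"dx": 0.0001, "dy": -0.0027, "dz": 0, "twist": 0.035, "jaw": -0.5},
    {"dx": 0.0001, "dy": -0.0027, "dz": 0, "twist": 0.035, "jaw": -0.5},
    {"dx": 0, "dy": 0, "dz": 0, "twist": 0, "jaw": -0.5},
  ],
)

```text
t: 8.55
eef_pos: [0.5642, 0.0835, 0.108]
ee_rot: [3.141, -0.0, -1.537]
force: [-0.2, 0.3, 0.5]
width: 0.022
gripper_force: 0.0
```

Run:
```python
from h import *
fit()
s=arm.get_state(); print(s['t'],s['eef_pos'],s['ee_rot'],s['force'])
snap("wrist","w3.png"); a=arm.grab_frame("top")[160:280,290:480]; cv2.imwrite("pics/t3.png",cv2.resize(a,None,fx=4,fy=4,interpolation=cv2.INTER_CUBIC))
```

```text
top cradle 0.95 [ 0.5653  0.0066 -0.0039]
top thumb 0.75 [ 0.578  -0.1708  0.0392]
top slot 0.9 [ 0.575  -0.0748  0.0222]
top post 0.8 [0.4904 0.004  0.0446] r 0.0758 ang -176.2
scene cradle 0.78 [ 0.5659  0.0048 -0.0038]
scene thumb 0.68 [ 0.6464 -0.1436 -0.0005]
scene slot 0.67 [0.5925 0.0362 0.0359]
scene post 0.74 [0.6377 0.0176 0.043 ] r 0.0722 ang 6.8
scene post 0.68 [ 0.5708 -0.0777  0.024 ] r 0.0868 ang -86.8
scene post 0.59 [0.5604 0.0866 0.0403] r 0.0778 ang 94.1
wrist cradle 0.75 [0.5665 0.0146 0.0037]
wrist post 0.96 [ 0.4902 -0.0018  0.038 ] r 0.0766 ang -171.9
wrist post 0.65 [0.6389 0.0154 0.0434] r 0.0732 ang 5.0
wrist post 0.56 [0.5545 0.0816 0.0467] r 0.0735 ang 99.0
9.3 [0.5641 0.0835 0.1082] [-3.1415  0.     -1.5357] [0.2105 0.0381 0.0192]
```

View pics/w3.png

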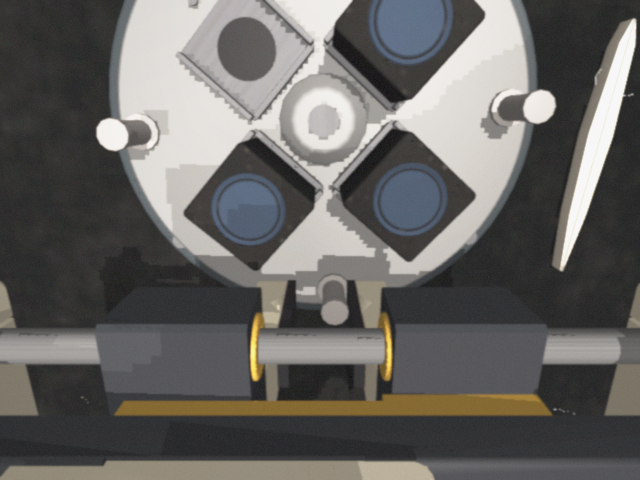

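View pics/t3.png

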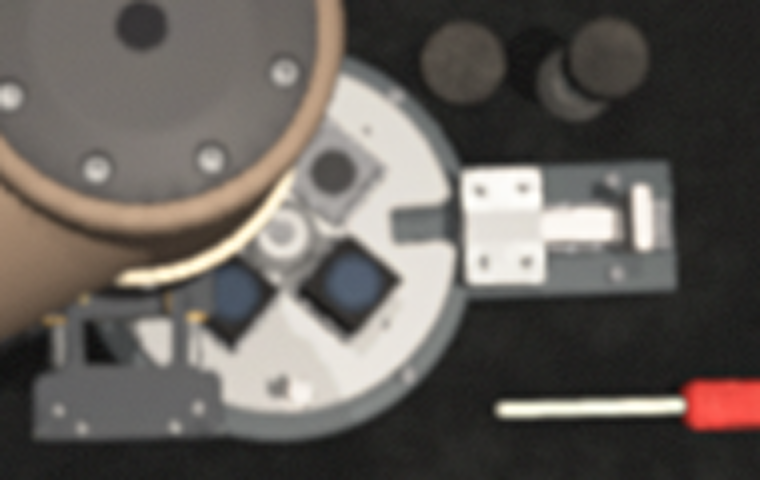

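Wrist view: the post heads are at (112,133), (540,106) and (335,305) px. In the top crop the slot at (420,224) is nearly in line with the bar at (575,223). I'll turn these pixels into positions to find the remaining angle.

```bash
cat >> h.py <<'E'
def ray(cam,uv,z):
    i=arm.camera_info(cam);E=i['extrinsics'];d=E[:3,:3]@np.linalg.inv(i['K'])@[*uv,1]
    return E[:3,3]+d*(z-E[2,3])/d[2]
E
python3 - <<'E'
from h import *
L=ray("wrist",(112,133),.056);R=ray("wrist",(540,106),.056);B=ray("wrist",(335,308),.056)
print("posts",L,R,B,np.hypot(*(L-R)[:2]),"ang a",np.degrees(np.arctan2(*(R-L)[1::-1]))); 
m=(L+R)/2;print(m,np.degrees(np.arctan2(*(B-m)[1::-1])))
for n,u,z in(("slot in",(395,225),.031),("slot mouth",(448,222),.031),("bar",(580,224),.03),("plate",(642,217),.052),("blockTL",(462,170),.037),("blockTR",(543,168),.037),("blockBR",(543,285),.037),("blockBL",(466,284),.037),("tongTR",(670,161),.018),("tongBR",(676,289),.018),("cap",(284,234),.04)):
    print(n,ray("top",(u[0]/4+290-.4,u[1]/4+160-.4),z))
E
```

```text
posts [0.6403 0.0136 0.056 ] [ 0.4901 -0.0007  0.056 ] [0.558  0.0798 0.056 ] 0.15090899221298715 ang a -174.5437981699947
[0.5652 0.0065 0.056 ] 95.60042704994116
slot in [ 0.569  -0.0471  0.031 ]
slot mouth [ 0.5707 -0.0725  0.031 ]
bar [ 0.5704 -0.1361  0.03  ]
plate [ 0.5714 -0.1594  0.052 ]
blockTL [ 0.595  -0.0781  0.037 ]
blockTR [ 0.5963 -0.1168  0.037 ]
blockBR [ 0.5402 -0.1165  0.037 ]
blockBL [ 0.5403 -0.0799  0.037 ]
tongTR [ 0.6032 -0.1831  0.018 ]
tongBR [ 0.5406 -0.1855  0.018 ]
cap [0.563  0.0071 0.04  ]
```

About 2.8° still to go.

Request:
move_arm(
  increments=[
    {"dx": 0.0001, "dy": -0.002, "dz": 0, "twist": 0.026, "jaw": -0.5},
    {"dx": 0.0001, "dy": -0.002, "dz": 0, "twist": 0.026, "jaw": -0.5},
    {"dx": 0, "dy": 0, "dz": 0, "twist": 0, "jaw": -0.5},
    {"dx": 0, "dy": 0, "dz": 0, "twist": 0, "jaw": -0.5},
  ],
)

```text
t: 9.73
eef_pos: [0.5682, 0.0835, 0.1081]
ee_rot: [-3.141, 0.0, -1.588]
force: [-0.5, 0.6, -0.5]
width: 0.0216
gripper_force: 0.2
```

Run:
```python
from h import *
s=arm.get_state(); print(s['t'],s['eef_pos'],s['ee_rot'],s['force'])
im=snap("wrist","w4.png")
for r in arm.silhouettes("wrist","post_a")[:3]:
    v,u=np.nonzero(r['pixels']);print(r['score'],u.min(),u.max(),v.min(),v.max(),u.mean(),v.mean())
```

```text
9.7333 [0.5682 0.0835 0.1081] [-3.1415  0.     -1.5881] [-0.4516  0.6348 -0.5141]
0.85 97 554 0 324 323.2444862369636 132.38176516403564
```

View pics/w4.png

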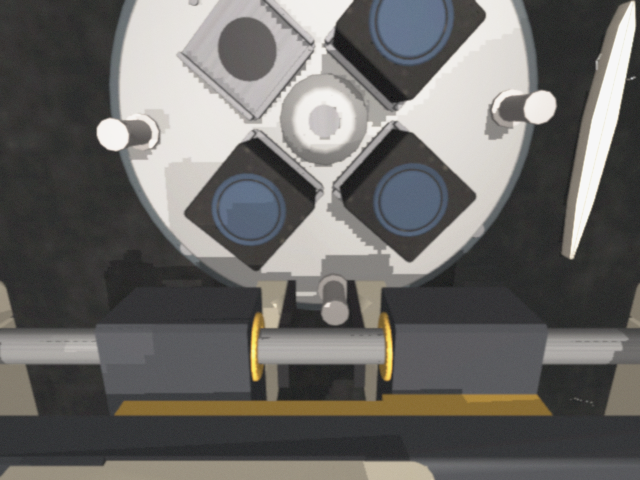

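The post heads keep the same image positions after the 3° turn, so the turret followed the tool. It is now at about 92° against a target of 92.1°. I'll back off, lift, shut the fingers and move behind the thumb plate.

Request:
move_arm(
  increments=[
    {"dx": 0, "dy": 0.004, "dz": 0, "twist": 0, "jaw": -0.5},
    {"dx": 0, "dy": 0, "dz": 0, "twist": 0, "jaw": -0.5},
    {"dx": 0, "dy": 0, "dz": -0.02, "twist": 0, "jaw": -0.5},
    {"dx": 0, "dy": 0, "dz": -0.02, "twist": 0, "jaw": -0.5},
    {"dx": 0, "dy": 0, "dz": -0.02, "twist": -0.054, "jaw": -1},
    {"dx": 0.025, "dy": 0, "dz": 0, "twist": 0, "jaw": -1},
    {"dx": 0.025, "dy": 0, "dz": 0, "twist": 0, "jaw": -1},
    {"dx": 0.025, "dy": 0, "dz": 0, "twist": 0, "jaw": -1},
    {"dx": 0.025, "dy": 0, "dz": 0, "twist": 0, "jaw": -1},
    {"dx": 0.025, "dy": 0, "dz": 0, "twist": 0, "jaw": -1},
    {"dx": 0.025, "dy": 0, "dz": 0, "twist": 0, "jaw": -1},
    {"dx": 0.025, "dy": 0, "dz": 0, "twist": 0, "jaw": -1},
  ],
)

```text
t: 10.83
eef_pos: [0.5703, -0.0925, 0.1683]
ee_rot: [-3.141, -0.0, -1.533]
force: [-0.2, 0.4, 0.2]
width: 0.0005
gripper_force: 0.0
```

Request:
move_arm(
  increments=[
    {"dx": 0.025, "dy": 0, "dz": 0, "twist": 0, "jaw": -1},
    {"dx": 0.025, "dy": 0, "dz": 0, "twist": 0, "jaw": -1},
    {"dx": 0.025, "dy": 0, "dz": 0, "twist": 0, "jaw": -1},
    {"dx": 0.025, "dy": 0, "dz": 0, "twist": 0, "jaw": -1},
    {"dx": 0, "dy": 0, "dz": 0, "twist": 0, "jaw": -1},
  ],
)

```text
t: 11.25
eef_pos: [0.574, -0.1946, 0.168]
ee_rot: [3.141, -0.001, -1.536]
force: [-0.8, 0.2, 0.3]
width: 0.0002
gripper_force: 0.0
```

Run:
```python
from h import *
s=arm.get_state(); print(s['t'],s['eef_pos'],s['ee_rot'],s['width'])
snap("wrist","w5.png"); fit(("scene","wrist"))
```

```text
11.25 [ 0.574  -0.1946  0.168 ] [ 3.1415 -0.0006 -1.5361] 0.00021501393900042726
scene thumb 0.67 [ 0.5407 -0.0237  0.0326]
scene slot 0.78 [ 0.5714 -0.0785  0.019 ]
scene post 0.83 [0.5641 0.0857 0.0433] r 0.0767 ang 91.4
scene post 0.79 [0.6416 0.009  0.0434] r 0.0756 ang 0.0
scene post 0.72 [0.5306 0.1409 0.003 ] r 0.1366 ang 105.0
wrist cradle 0.33 [ 0.5747 -0.1673  0.0324]
wrist thumb 0.4 [ 0.5727 -0.1683  0.0339]
```

View pics/w5.png

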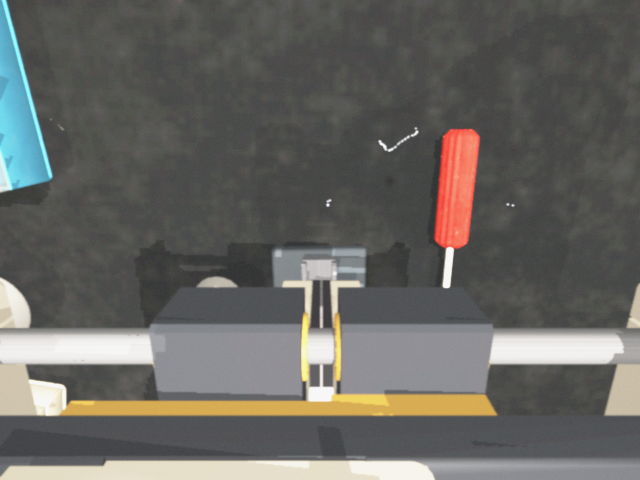

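Run:
```python
from h import *
for u in((319,257),(319,275),(302,262),(336,262),(319,283)): print(u,ray("wrist",u,.052))
for u in((273,248),(365,248)): print(u,ray("wrist",u,.018))
```

```text
(319, 257) [ 0.5751 -0.1926  0.052 ]
(319, 275) [ 0.5747 -0.1817  0.052 ]
(302, 262) [ 0.5846 -0.1893  0.052 ]
(336, 262) [ 0.5653 -0.19    0.052 ]
(319, 283) [ 0.5745 -0.1767  0.052 ]
(273, 248) [ 0.6049 -0.1852  0.018 ]
(365, 248) [ 0.545  -0.1874  0.018 ]
```

In this view the shut fingertips are at (319,268) px and hide the thumb plate. The driver is well to the right at (455,200). The tip front is about 12–15 mm behind the plate, so I'll go down and push.

Request:
move_arm(
  increments=[
    {"dx": 0, "dy": 0, "dz": 0.016, "twist": 0, "jaw": -1},
    {"dx": 0, "dy": 0, "dz": 0.016, "twist": 0, "jaw": -1},
    {"dx": 0, "dy": 0, "dz": 0.016, "twist": 0, "jaw": -1},
    {"dx": 0, "dy": 0, "dz": 0.009, "twist": 0, "jaw": -1},
    {"dx": 0, "dy": 0, "dz": 0.008, "twist": 0, "jaw": -1},
    {"dx": 0, "dy": 0, "dz": 0, "twist": 0, "jaw": -1},
  ],
)

```text
t: 12.3
eef_pos: [0.5735, -0.1911, 0.1017]
ee_rot: [3.139, 0.0, -1.534]
force: [-0.7, 0.2, 0.8]
width: 0.0003
gripper_force: 0.0
```

Request:
move_arm(
  increments=[
    {"dx": -0.003, "dy": 0, "dz": 0, "twist": 0, "jaw": -1},
    {"dx": -0.003, "dy": 0, "dz": 0, "twist": 0, "jaw": -1},
    {"dx": -0.003, "dy": 0, "dz": 0, "twist": 0, "jaw": -1},
    {"dx": -0.003, "dy": 0, "dz": 0, "twist": 0, "jaw": -1},
    {"dx": -0.003, "dy": 0, "dz": 0, "twist": 0, "jaw": -1},
    {"dx": -0.003, "dy": 0, "dz": 0, "twist": 0, "jaw": -1},
    {"dx": -0.003, "dy": 0, "dz": 0, "twist": 0, "jaw": -1},
  ],
)

```text
t: 12.88
eef_pos: [0.5736, -0.17, 0.1035]
ee_rot: [-3.141, -0.0, -1.534]
force: [-0.1, -0.9, 0.6]
width: 0.0007
gripper_force: 0.4
```

Request:
move_arm(
  increments=[
    {"dx": -0.003, "dy": 0, "dz": 0, "twist": 0, "jaw": -1},
    {"dx": -0.003, "dy": 0, "dz": 0, "twist": 0, "jaw": -1},
    {"dx": -0.003, "dy": 0, "dz": 0, "twist": 0, "jaw": -1},
    {"dx": -0.003, "dy": 0, "dz": 0, "twist": 0, "jaw": -1},
    {"dx": -0.003, "dy": 0, "dz": 0, "twist": 0, "jaw": -1},
    {"dx": -0.003, "dy": 0, "dz": 0, "twist": 0, "jaw": -1},
    {"dx": 0, "dy": 0, "dz": 0, "twist": 0, "jaw": -1},
  ],
)

```text
t: 13.47
eef_pos: [0.5727, -0.1518, 0.1031]
ee_rot: [3.141, 0.0, -1.534]
force: [-0.2, 0.2, -0.3]
width: 0.0004
gripper_force: 0.0
```

Request:
move_arm(
  increments=[
    {"dx": -0.003, "dy": 0, "dz": 0, "twist": 0, "jaw": -1},
    {"dx": -0.003, "dy": 0, "dz": 0, "twist": 0, "jaw": -1},
    {"dx": -0.003, "dy": 0, "dz": 0, "twist": 0, "jaw": -1},
    {"dx": 0, "dy": 0, "dz": 0, "twist": 0, "jaw": -1},
  ],
)

```text
t: 13.8
eef_pos: [0.5724, -0.1428, 0.1031]
ee_rot: [3.142, 0.0, -1.534]
force: [-0.1, 0.4, -0.7]
width: 0.0002
gripper_force: 0.0
```

Request:
move_arm(
  increments=[
    {"dx": -0.002, "dy": 0, "dz": 0, "twist": 0, "jaw": -1},
    {"dx": -0.002, "dy": 0, "dz": 0, "twist": 0, "jaw": -1},
    {"dx": -0.002, "dy": 0, "dz": 0, "twist": 0, "jaw": -1},
  ],
)

```text
t: 14.05
eef_pos: [0.5722, -0.1372, 0.1031]
ee_rot: [3.142, 0.0, -1.534]
force: [-0.7, -1.0, 0.0]
width: 0.0005
gripper_force: 0.2
```

Request:
move_arm(
  increments=[
    {"dx": -0.002, "dy": 0, "dz": 0, "twist": 0, "jaw": -1},
    {"dx": -0.002, "dy": 0, "dz": 0, "twist": 0, "jaw": -1},
  ],
)

```text
t: 14.22
eef_pos: [0.5723, -0.136, 0.1037]
ee_rot: [3.141, -0.004, -1.533]
force: [3.3, -32.5, -3.1]
width: 0.0007
gripper_force: 16.0
```

It met a firm stop at TCP y = -0.136, against -0.135 expected for home. I'll retreat, lift, check with the cameras, and go back over post_b.

Request:
move_arm(
  increments=[
    {"dx": 0.005, "dy": 0, "dz": 0, "twist": 0, "jaw": -1},
    {"dx": 0.01, "dy": 0, "dz": 0, "twist": 0, "jaw": -1},
    {"dx": 0.01, "dy": 0, "dz": 0, "twist": 0, "jaw": -1},
    {"dx": 0, "dy": 0, "dz": -0.02, "twist": 0, "jaw": -1},
    {"dx": 0, "dy": 0, "dz": -0.025, "twist": 0, "jaw": -1},
    {"dx": 0, "dy": 0, "dz": -0.02, "twist": 0, "jaw": -1},
    {"dx": -0.024, "dy": 0, "dz": 0, "twist": 0, "jaw": -0.5},
    {"dx": -0.024, "dy": 0, "dz": 0, "twist": 0, "jaw": -0.5},
    {"dx": -0.024, "dy": 0, "dz": 0, "twist": 0, "jaw": -0.5},
    {"dx": -0.024, "dy": 0, "dz": 0, "twist": 0, "jaw": -0.5},
    {"dx": -0.024, "dy": 0, "dz": 0, "twist": 0, "jaw": -0.5},
  ],
)

```text
t: 15.13
eef_pos: [0.5685, -0.0378, 0.1683]
ee_rot: [-3.141, 0.0, -1.534]
force: [0.9, -0.3, 0.5]
width: 0.0213
gripper_force: 0.0
```

Request:
move_arm(
  increments=[
    {"dx": -0.024, "dy": 0, "dz": 0, "twist": 0, "jaw": -0.5},
    {"dx": -0.024, "dy": 0, "dz": 0, "twist": 0, "jaw": -0.5},
    {"dx": -0.024, "dy": 0, "dz": 0, "twist": 0, "jaw": -0.5},
    {"dx": -0.024, "dy": 0, "dz": 0, "twist": 0, "jaw": -0.5},
    {"dx": -0.024, "dy": 0, "dz": 0, "twist": 0, "jaw": -0.5},
    {"dx": 0, "dy": 0, "dz": 0, "twist": 0, "jaw": -0.5},
  ],
)

```text
t: 15.63
eef_pos: [0.5647, 0.0844, 0.1684]
ee_rot: [-3.141, 0.001, -1.531]
force: [-0.5, -0.2, 0.3]
width: 0.0221
gripper_force: 0.0
```

Run:
```python
from h import *
s=arm.get_state(); print(s['t'],s['eef_pos'],s['ee_rot'],s['width'])
fit(("top","wrist"))
w=cv2.resize(snap("wrist","w6.png"),(480,360)); a=arm.grab_frame("top")[165:265,340:480]; a=cv2.resize(a,(308,220),interpolation=cv2.INTER_CUBIC)
o=np.zeros((360,790,3),np.uint8);o[:,:480]=w;o[:220,482:]=a;cv2.imwrite("pics/c6.png",o)
```

```text
15.6333 [0.5647 0.0844 0.1684] [-3.1405  0.0009 -1.5315] 0.022144990843422953
top thumb 0.8 [ 0.5736 -0.1324  0.0386]
top slot 0.98 [ 0.5705 -0.0767  0.0243]
top post 0.97 [0.4895 0.0084 0.0432] r 0.0765 ang -179.6
wrist cradle 0.86 [0.5668 0.0122 0.001 ]
wrist post 0.97 [ 0.4906 -0.0024  0.0356] r 0.0763 ang -171.4
wrist post 0.95 [0.5623 0.0817 0.0425] r 0.0728 ang 92.9
wrist post 0.79 [0.64   0.011  0.0456] r 0.074 ang 1.5
```

View pics/c6.png

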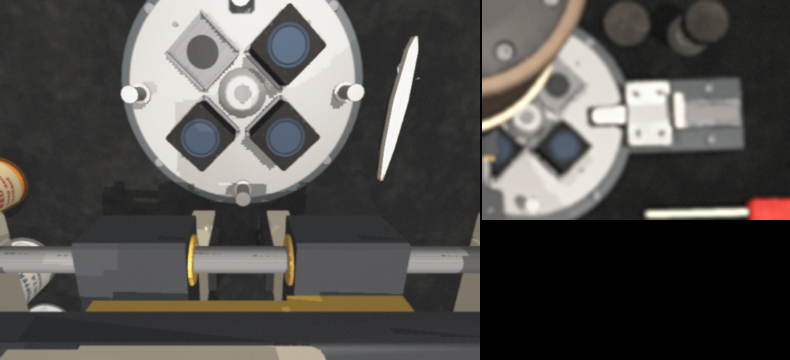

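The crop shows the bar in the slot with the plate against the guide block. Post_b at (243,195) px is midway between the fingers. I'll go down and nudge it.

Request:
move_arm(
  increments=[
    {"dx": 0, "dy": 0, "dz": 0.02, "twist": 0, "jaw": -0.5},
    {"dx": 0, "dy": 0, "dz": 0.02, "twist": 0, "jaw": -0.5},
    {"dx": 0, "dy": 0, "dz": 0.01, "twist": 0, "jaw": -0.5},
    {"dx": 0, "dy": 0, "dz": 0.01, "twist": 0, "jaw": -0.5},
    {"dx": 0, "dy": 0, "dz": 0, "twist": 0, "jaw": -0.5},
    {"dx": 0, "dy": -0.002, "dz": 0, "twist": 0, "jaw": -0.5},
    {"dx": 0, "dy": -0.002, "dz": 0, "twist": 0, "jaw": -0.5},
    {"dx": 0, "dy": -0.001, "dz": 0, "twist": 0, "jaw": -0.5},
    {"dx": 0, "dy": -0.001, "dz": 0, "twist": 0, "jaw": -0.5},
  ],
)

```text
t: 16.98
eef_pos: [0.5703, 0.0819, 0.1088]
ee_rot: [-3.141, 0.0, -1.534]
force: [-2.7, 0.6, 1.2]
width: 0.0221
gripper_force: 1.0
```

Request:
move_arm(
  increments=[
    {"dx": 0, "dy": -0.001, "dz": 0, "twist": 0, "jaw": -0.5},
    {"dx": 0, "dy": -0.001, "dz": 0, "twist": 0, "jaw": -0.5},
  ],
)

```text
t: 17.15
eef_pos: [0.5711, 0.0817, 0.1084]
ee_rot: [3.14, -0.0, -1.534]
force: [-9.3, 3.0, 6.9]
width: 0.0217
gripper_force: 4.3
```

Request:
move_arm(
  increments=[
    {"dx": 0, "dy": -0.001, "dz": 0, "twist": 0, "jaw": -0.5},
    {"dx": 0, "dy": 0, "dz": 0, "twist": 0, "jaw": -0.5},
    {"dx": 0, "dy": 0, "dz": 0, "twist": 0, "jaw": -0.5},
  ],
)

```text
t: 17.4
eef_pos: [0.5713, 0.0816, 0.1082]
ee_rot: [3.138, -0.001, -1.534]
force: [-8.1, 1.7, 6.0]
width: 0.0218
gripper_force: 4.4
```

Request:
move_arm(
  increments=[
    {"dx": 0, "dy": -0.001, "dz": 0, "twist": 0, "jaw": -0.5},
    {"dx": 0, "dy": -0.001, "dz": 0, "twist": 0, "jaw": -0.5},
    {"dx": 0, "dy": 0, "dz": 0, "twist": 0, "jaw": -0.5},
  ],
)

```text
t: 17.65
eef_pos: [0.5718, 0.0814, 0.108]
ee_rot: [3.135, -0.001, -1.535]
force: [-14.6, 4.0, 9.9]
width: 0.0219
gripper_force: 7.3
```

It holds at 14.6 N. Now the same check the other way.

Request:
move_arm(
  increments=[
    {"dx": 0, "dy": 0.005, "dz": 0, "twist": 0, "jaw": -0.5},
    {"dx": 0, "dy": 0.004, "dz": 0, "twist": 0, "jaw": -0.5},
    {"dx": 0, "dy": 0.003, "dz": 0, "twist": 0, "jaw": -0.5},
    {"dx": 0, "dy": 0.003, "dz": 0, "twist": 0, "jaw": -0.5},
    {"dx": 0, "dy": 0.002, "dz": 0, "twist": 0, "jaw": -0.5},
    {"dx": 0, "dy": 0.001, "dz": 0, "twist": 0, "jaw": -0.5},
    {"dx": 0, "dy": 0, "dz": 0, "twist": 0, "jaw": -0.5},
  ],
)

```text
t: 18.23
eef_pos: [0.5574, 0.0814, 0.1084]
ee_rot: [-3.141, 0.0, -1.534]
force: [1.0, 0.6, 0.4]
width: 0.0218
gripper_force: 0.3
```

Request:
move_arm(
  increments=[
    {"dx": 0, "dy": 0.001, "dz": 0, "twist": 0, "jaw": -0.5},
    {"dx": 0, "dy": 0.001, "dz": 0, "twist": 0, "jaw": -0.5},
    {"dx": 0, "dy": 0, "dz": 0, "twist": 0, "jaw": -0.5},
  ],
)

```text
t: 18.48
eef_pos: [0.5554, 0.0814, 0.1084]
ee_rot: [-3.141, 0.0, -1.534]
force: [2.6, 1.3, 1.5]
width: 0.0222
gripper_force: 0.8
```

Request:
move_arm(
  increments=[
    {"dx": 0, "dy": 0.001, "dz": 0, "twist": 0, "jaw": -0.5},
    {"dx": 0, "dy": 0.001, "dz": 0, "twist": 0, "jaw": -0.5},
    {"dx": 0, "dy": 0.001, "dz": 0, "twist": 0, "jaw": -0.5},
    {"dx": 0, "dy": 0.001, "dz": 0, "twist": 0, "jaw": -0.5},
    {"dx": 0, "dy": 0, "dz": 0, "twist": 0, "jaw": -0.5},
  ],
)

```text
t: 18.9
eef_pos: [0.5532, 0.0814, 0.1085]
ee_rot: [-3.137, 0.001, -1.533]
force: [11.0, -1.8, -6.0]
width: 0.0219
gripper_force: 5.3
```

Held both ways. I'll centre the fingers, lift clear and verify.

Request:
move_arm(
  increments=[
    {"dx": 0, "dy": -0.004, "dz": 0, "twist": 0, "jaw": -0.5},
    {"dx": 0, "dy": -0.003, "dz": 0, "twist": 0, "jaw": -0.5},
    {"dx": 0, "dy": 0, "dz": 0, "twist": 0, "jaw": -0.5},
    {"dx": 0, "dy": 0, "dz": -0.02, "twist": 0, "jaw": -0.5},
    {"dx": 0, "dy": 0, "dz": -0.03, "twist": 0, "jaw": -0.5},
    {"dx": 0, "dy": 0, "dz": -0.03, "twist": 0, "jaw": -0.5},
    {"dx": -0.025, "dy": 0, "dz": -0.03, "twist": 0, "jaw": -0.5},
    {"dx": -0.03, "dy": 0, "dz": -0.02, "twist": 0, "jaw": -0.5},
    {"dx": -0.03, "dy": 0, "dz": 0, "twist": 0, "jaw": -0.5},
    {"dx": -0.03, "dy": 0, "dz": 0, "twist": 0, "jaw": -0.5},
    {"dx": -0.03, "dy": 0, "dz": 0, "twist": 0, "jaw": -0.5},
    {"dx": 0, "dy": 0, "dz": 0, "twist": 0, "jaw": -0.5},
  ],
)

```text
t: 19.9
eef_pos: [0.5523, 0.23, 0.2379]
ee_rot: [3.141, 0.0, -1.531]
force: [0.3, -0.2, 0.6]
width: 0.0218
gripper_force: 0.0
```

Run:
```python
from h import *
s=arm.get_state(); print(s['t'],s['eef_pos'],s['force'])
fit(("top","scene"))
a=arm.grab_frame("top")[150:310,270:510]; cv2.imwrite("pics/t7.png",cv2.resize(a,None,fx=3.2,fy=3.2,interpolation=cv2.INTER_CUBIC))
```

```text
19.9 [0.5523 0.23   0.2379] [ 0.2537 -0.2187  0.626 ]
top cradle 0.66 [ 0.5668  0.0064 -0.0012]
top thumb 0.59 [ 0.6502 -0.1444 -0.0007]
top slot 0.8 [ 0.5735 -0.0762  0.0229]
top post 0.86 [0.6427 0.0148 0.0443] r 0.0769 ang 4.3
top post 0.63 [0.5553 0.083  0.0476] r 0.0748 ang 98.2
scene cradle 0.69 [ 0.5633  0.0066 -0.0028]
scene thumb 0.45 [ 0.5716 -0.1257  0.0429]
scene slot 0.77 [ 0.5737 -0.0808  0.022 ]
scene post 0.83 [ 0.489  -0.0002  0.0413] r 0.0775 ang -173.2
scene post 0.75 [0.6421 0.0175 0.042 ] r 0.0766 ang 6.4
scene post 0.57 [0.5624 0.0856 0.0435] r 0.0767 ang 92.7
```

View pics/t7.png

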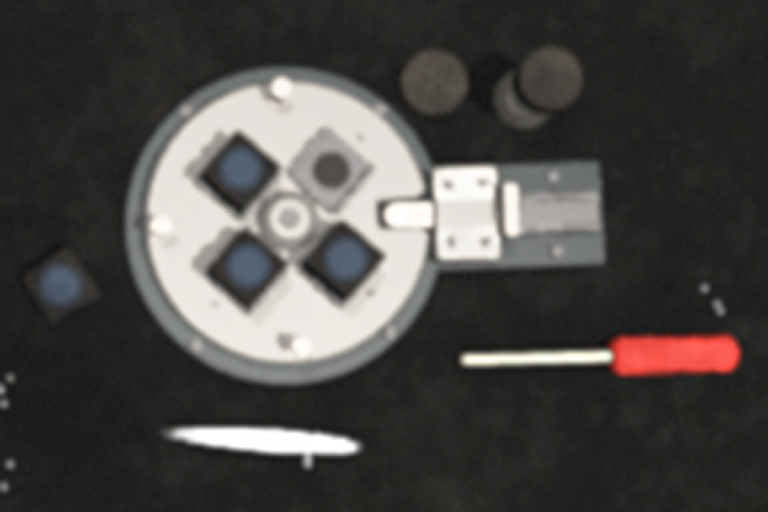

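The top crop shows the bar's nose in the slot at (390,213) px. The thumb plate at (511,208) bears on the guide block edge at 499 once its extra height is allowed for. The bystanders haven't moved and the arm is clear, so I'm handing in.

```bash
python3 -c "
from station import arm
print(arm.job_done())"
```

```text
the job is handed in; nothing more can be done
None
```

The turret is locked: the bar is home in the slot with its plate against the guide block. The turret held when I pushed a post sideways both ways (15 N and 11 N), and the job was handed in with the arm clear.

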